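# Load a test cartridge into the reader

## Task

Load the flat grey test cartridge into the reader: slide it across the table, brass strip first, squarely into the reader's slot and on until it is fully home against the stop inside, then leave it there. The stop sits at a different depth in each reader, so feel for it, and be gentle: the cartridge must never be pushed or squeezed with more than 15 N. Leave the round timers and the small strip cassettes where they are.

Things in the scene. Friction and masses are not known exactly. Their poses are not given: they have to be found in the camera images.
- cartridge: flat plain grey plastic cartridge, loose on the table: 100 mm long (its x), 95 mm wide (its y), 18 mm tall, 0.15 to 0.28 kg, too wide to grasp. Origin: centre of its underside. Its x axis points to the nose (thin brass strip on top), which goes in first and at the start points into the slot's direction within about 20 degrees; a paper label lies towards the rear
- cartridge_rear (a point): middle of the cartridge's rear end face, 50 mm behind its origin and 9 mm above its underside; axes as the cartridge
- reader: fixed desktop reader, 200 mm deep (its x) by 170 mm wide: white deck 55 mm tall over the first 110 mm behind the slot's mouth, then a grey part 155 mm tall with a black screen. The slot is at table level (floor = table), 98 mm wide between upright walls, 23 mm high, opening to the reader's -x. Origin: centre of the underside; x points into the slot
- reader_mouth (a point): centre of the slot's mouth at table level, 100 mm before the reader's origin, axes as the reader. The hidden stop is 50 to 82 mm behind it (a cartridge fully home still sticks out 18 to 50 mm). Two slanted lead-in guides, 22 mm tall, reach 20 mm out from the mouth, 120 mm apart at the tips, narrowing to 98 mm
- pin (a joint): light sensing pin in the face of the hidden stop: 0 when free (it stands about 6 mm proud of the stop), grows as the cartridge presses it in, 0.006 m when the cartridge touches the stop; the cartridge stays where it is left, the pin is too weak to push it out
- timer0: round white kitchen timer, 68 mm across and 24 mm tall, lying on the table in front of the reader, on the other side from the cartridge; origin at the centre of its underside; a bystander, not to be disturbed
- timer1: the same kind of round timer, beside the reader; origin at the centre of its underside; a bystander, not to be disturbed
- timer2: the same kind of round timer, beside the reader; origin at the centre of its underside; a bystander, not to be disturbed
- strip0: small white single-use test strip cassette, 70 x 22 x 6 mm, on the table; origin at the centre of its underside; a bystander, not to be disturbed
- strip1: another such strip cassette; origin at the centre of its underside; a bystander, not to be disturbed
There are look-alikes about, which are no part of the job. Leave any purple look-alike of the cartridge alone.

How it is judged:
By the outcome, as a careful person would: the job done as asked, in the order asked, and still so for the second after the job is handed in, with the robot touching nothing.
It also fails if it takes over 58 s, if anything falls off the work surface, if the arm or the gripper's body presses on something with over 40 N, if the wrist force passes 120 N, or if a joint passes its speed limit or range.

## Robot

A 7-joint arm with a two-finger parallel gripper is mounted at the origin on the work surface. World frame = base frame: x ahead of the robot, y to its left, z up, the work surface at z = 0. Lengths are in m, angles in rad, forces in N, time in s.
With the tool pointing down it reaches from about 0.35 to 0.9 m from the base axis. Payload 8.1 kg.
Tool frame: the origin (TCP) lies midway between the tips of the shut fingers; the grasp point (between the pads) lies 19 mm behind it; z points along the fingers, y is the line along which they close (so a half turn about z gives the same grasp; the last joint's range is limited). The gripper opens to 92 mm and grips with 3 to 60 N. Pads are 19 mm wide; open, the fingers measure 130 mm over their backs; the gripper's body (75 mm by 190 mm) begins 47 mm behind the grasp point.
Start: joints at [-1.44, 0.434, 0.025, 1.573, -0.012, 1.134, -0.075], TCP at [0.145, 0.608, 0.227] pointing down, gripper open.
Joint ranges: [-2.62, 2.62], [-0.44, 2.09], [-1.27, 1.32], [0.08, 2.57], [-1.32, 4.46], [0.12, 2], [-2.74, 2.74]. Speed limits (rad/s): [2.22, 2.22, 3.01, 3.01, 3.14, 3.14, 3.14].

## Interface

Orientations are given as a rotation vector (axis times angle).
In Python, from rig import r gives the robot as it stands.
- The arm moves only by the shell command python3 -m pendant 'ROWS' [OPENING] [FORCE]. ROWS is JSON, a list that holds one entry, the list of rows, each a list of 4 numbers: the shift along the tool's x, y, z in mm, then the turn about the tool's z in degrees. A call has 1 to 20 rows; each row is the pose to reach, as a shift and turn from the pose commanded when the call began, along the tool's axes at that moment; what a row does not reach only later rows make up. A row lasts 1/10 s, in which the tool goes at most 50 mm and 8.59 degrees, less where a joint would pass 70% of its speed; a pose out of reach is approached as far as the arm can. A call with a gripper value outside its range is refused whole. OPENING is the finger opening in mm, from 0 to 91.8, set as the call begins (- or left out, the last holds). The fingers move at their own pace and stop on an object; FORCE is the grip in N (left out, the last holds). Time passes only in rows, so rows that repeat a pose let the fingers close. It gives the time, the measured TCP pose, the force, the opening and the grip force at its end, in the units of the state.
- r.get_state(): the state, without advancing time (a new reading comes with each control period).
- r.grab_frame(name): name is "side" or "top" or "wrist"; returns (picture, depth): 384x512x3 uint8, red, green, blue; 384x512 float32, m along the optical axis (not along the pixel's ray), 0 where there is no reading.
- r.camera_params(name): a dict with "fov_y" (degrees; the focal length in pixels is half the picture's height over the tangent of half this angle, whatever the lens; pixels are square), "cx", "cy" (the principal point, pixels), "eye" and "attitude" of the camera in the world; the wrist camera has in their place "mount" (4x4, takes a point from camera to tool coordinates, whose origin is the TCP and whose axes are the flange's). Camera axes: x right, y up, looking along -z (the intrinsics and any distortion apply to the point x, -y, -z); pixel columns grow to the right and rows downward; lengths in m; the calibration is good to about 2 mm. The wrist camera is an equidistant fisheye: a pixel r from the principal point sees the ray r / f radians off the axis. A picture is of the moment at which its call begins: read the wrist's pose just before it. camera_params takes no time and is no camera call.
- r.hand_in(): hands the job in; it is judged then, once.
The state is a dict: "clock": time; "q": joint angles; "dq": joint speeds; "joint_torque": joint torques, N m; "ee_pos": TCP position; "eef_rot": TCP orientation; "wrist_force": force on the tool from outside, world axes, zero at the start; "wrist_torque": the same for the moment, N m; "gripper_width": finger opening in m; "finger_force": force on a finger pad.
Only numpy, scipy, OpenCV 4.12 (cv2) and the standard library are available. Lean on these libraries where they do the work, as an engineer would, in place of code of your own. Each camera call takes 0.05 s, during which the arm holds its last target. There are 200 camera calls.

## Working session

There is one attempt and no reset: what is moved stays moved. The work goes in short steps, Python scripts to look and compute and a shell command to move; the robot and the scene stay as the last step left them, time stands still between calls to the robot, and variables do not carry over. Pictures are saved under pics/ and viewed, at most 10 in all, crops included, and the job is handed in when it is done.

```bash
mkdir -p pics; ls
python3 - <<'E'
from rig import r
import cv2,numpy as np
s=r.get_state();print({k:np.round(s[k],3).tolist() for k in s})
for n in("top","side"):
    p,d=r.grab_frame(n);cv2.imwrite(f"pics/{n}0.png",p[...,::-1]);np.savez(f"{n}0.npz",p=p,d=d)
    print(n,r.camera_params(n))
print(r.camera_params("wrist"))
a=cv2.imread("pics/top0.png");b=cv2.imread("pics/side0.png")
E
```

```text
pics
{'clock': 0.0, 'q': [-1.44, 0.435, 0.025, 1.574, -0.012, 1.134, -0.075], 'dq': [-0.001, -0.0, -0.001, -0.001, -0.0, -0.001, -0.001], 'joint_torque': [0.0, -66.784, 0.985, -31.446, -0.061, 0.043, 0.0], 'ee_pos': [0.145, 0.607, 0.226], 'eef_rot': [-0.367, -3.12, 0.002], 'wrist_force': [0.031, 0.225, 0.111], 'wrist_torque': [0.025, 0.027, 0.007], 'finger_force': 0.0, 'gripper_width': 0.092}
top {'fov_y': 47.83767168143703, 'cx': 254.5478415024817, 'cy': 194.16634827568976, 'eye': array([ 0.52192994, -0.0346303 ,  1.04454424]), 'attitude': array([ 0.08637007, -0.06758113, -1.59905997])}
side {'fov_y': 57.191745804895795, 'cx': 253.53684783438678, 'cy': 193.26964143721, 'eye': array([ 0.3165756 , -0.52251056,  0.75183441]), 'attitude': array([ 0.69913231, -0.19238605, -0.51491809])}
{'fov_y': 65.70646984690485, 'cx': 254.72563322966425, 'cy': 186.69564953408675, 'mount': array([[ 3.99121202e-04,  9.62655621e-01,  2.70728638e-01,
         7.23266134e-02],
       [ 9.99999736e-01, -2.19892148e-04, -6.92356326e-04,
         7.72402653e-04],
       [-6.06969607e-04,  2.70728843e-01, -9.62655455e-01,
        -1.57558695e-01],
       [ 0.00000000e+00,  0.00000000e+00,  0.00000000e+00,
         1.00000000e+00]])}
```

View pics/top0.png

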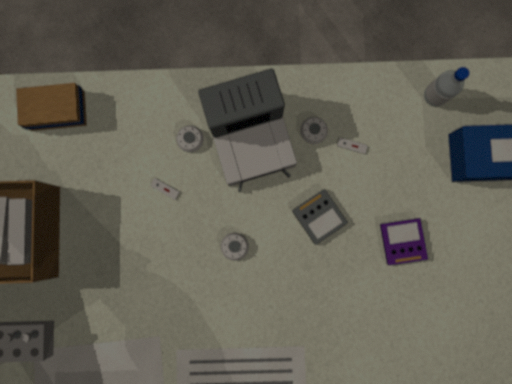

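View pics/side0.png

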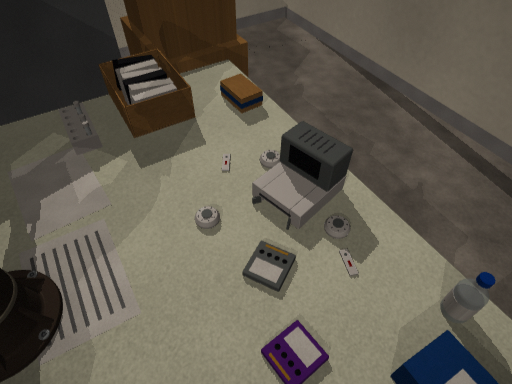

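The top view shows the grey cartridge at about (320,217) with its nose up and to the left. The reader's white deck is at (257,150), with its mouth at about (263,180) facing down and two dark guides near (238,187) and (288,173). The timers are at (235,246), (190,137) and (314,129), the strips at (165,188) and (352,146), and the purple decoy at (404,240). Next I'll measure them.

```bash
cat > h.py <<'E'
import numpy as np,cv2
from scipy.spatial.transform import Rotation as R
from rig import r
def ray(n,uv):
    c=r.camera_params(n);f=192/np.tan(np.radians(c["fov_y"]/2));uv=np.atleast_2d(uv).astype(float)
    d=np.c_[(uv[:,0]-c["cx"])/f,-(uv[:,1]-c["cy"])/f,-np.ones(len(uv))]
    return c["eye"],R.from_rotvec(c["attitude"]).apply(d)
def plane(n,uv,z):
    e,d=ray(n,uv);return e+d*((z-e[2])/d[:,2])[:,None]
def cloud(n,d):
    v,u=np.mgrid[:384,:512];e,k=ray(n,np.c_[u.ravel(),v.ravel()])
    return (e+k*d.reshape(-1,1)).reshape(384,512,3)
def rect(pts): # metres -> centre, size, angle(deg)
    (c,s,a)=cv2.minAreaRect((pts[:,:2]*1000).astype(np.float32));return np.round(c,1),np.round(s,1),round(a,2)
E
cat > m.py <<'E'
from h import *
for n in("top","side"):
    a=np.load(n+"0.npz");P=cloud(n,a["d"]);z=P[...,2];p=a["p"].astype(int)
    tab=z[(abs(z)<.012)&(a["d"]>0)];print(n,"table",np.median(tab),tab.std())
    def comps(lo,hi,tag):
        m=((z>lo)&(z<hi)&(a["d"]>0)).astype(np.uint8);m=cv2.morphologyEx(m,cv2.MORPH_OPEN,np.ones((3,3)))
        k,l,st,ce=cv2.connectedComponentsWithStats(m)
        for i in range(1,k):
            if st[i,4]>80:
                q=P[l==i]
                if .3<q[:,0].mean()<1 and abs(q[:,1].mean())<.35: print(tag,np.round(ce[i]),st[i,4],*rect(q),"z",np.median(q[:,2]).round(4))
    comps(.012,.03,"low");comps(.045,.065,"deck");comps(.145,.165,"tall")
E
python3 m.py
```

```text
top table -0.0003168565278353075 0.002103714013053924
low [314. 130.] 536 [ 774.6 -170.9] [60.8 60.4] 88.23 z 0.0216
low [189. 138.] 544 [763.4 130. ] [60.8 61.7] 89.13 z 0.0219
low [320. 217.] 1663 [ 564.9 -176.6] [99.6 96.1] 31.9 z 0.0176
low [234. 246.] 586 [500.7  28.4] [64.3 62.4] 29.07 z 0.022
deck [255. 151.] 3505 [720.3 -28. ] [112.9 170.3] 15.09 z 0.0544
tall [241.  98.] 3297 [815.5  -2.4] [ 90.9 170. ] 15.08 z 0.1543
side table -0.0009635778160428377 0.002219221249507627
low [270. 157.] 245 [761.3 125.5] [56.4 60.1] 18.59 z 0.0211
low [207. 216.] 369 [499.3  23.3] [58.4 59.4] 33.82 z 0.0211
low [337. 225.] 395 [ 772.6 -176.6] [56.9 62. ] 59.9 z 0.0209
low [269. 265.] 1510 [ 563.9 -179.1] [100.4  95.2] 31.87 z 0.0169
deck [291. 189.] 2281 [737.5 -26.4] [151.4 170.3] 15.02 z 0.0538
tall [317. 144.] 1599 [813.5  -5.9] [ 91.4 171. ] 14.57 z 0.1537
```

```bash
cat >> h.py <<'E'
def go(x,y,z,yaw): # world target mm, tool x yaw deg -> pendant row
    s=r.get_state();M=R.from_rotvec(s["eef_rot"]);A=M.as_matrix();y0=np.degrees(np.arctan2(A[1,0],A[0,0]))
    d=M.inv().apply(np.array([x,y,z])-s["ee_pos"]*1000)
    print("row",np.round(d,1),round((-(yaw-y0)+180)%360-180,1),"| now",np.round(s["ee_pos"]*1000,1),"yaw",round(y0,2),"tilt",np.round(A[:2,2],3),"F",np.round(s["wrist_force"],1),"t",round(s["clock"],2))
E
python3 -c "
from h import *
go(605,-243,120,121.9)"
```

```text
row [-644.8 -720.6  107.2] 44.7 | now [144.8 607.5 226. ] yaw 166.6 tilt [-0.    -0.001] F [-0.6  0.4  0.3] t 0.1
```

```bash
python3 -m pendant '[[[-645,-721,70,44.7],[-645,-721,70,44.7],[-645,-721,70,44.7],[-645,-721,70,44.7],[-645,-721,70,44.7],[-645,-721,70,44.7],[-645,-721,70,44.7],[-645,-721,70,44.7],[-645,-721,70,44.7],[-645,-721,70,44.7],[-645,-721,70,44.7],[-645,-721,70,44.7],[-645,-721,70,44.7],[-645,-721,70,44.7],[-645,-721,70,44.7],[-645,-721,70,44.7],[-645,-721,70,44.7],[-645,-721,70,44.7],[-645,-721,70,44.7],[-645,-721,70,44.7]]]' 46; python3 -c "
from h import *
go(605,-243,40,121.9)"
```

```text
clock: 2.1
ee_pos: [0.6055, -0.2482, 0.1559]
eef_rot: [1.53, 2.743, -0.004]
wrist_force: [-0.2, -0.0, 0.2]
gripper_width: 0.0456
finger_force: 0.0
row [  4.9   2.5 115.9] -0.2 | now [ 605.5 -248.2  155.9] yaw 121.67 tilt [-0.001 -0.003] F [-0.2 -0.   0.2] t 2.1
```

```bash
python3 -m pendant '[[[0,2,50,0],[0,2,100,0],[0,2,130,0],[0,2,145,0],[0,2,149,0],[0,2,149,0]]]'
python3 - <<'E'
from h import *
go(605,-243,7,121.9)
p,d=r.grab_frame("wrist");cv2.imwrite("pics/w1.png",p[...,::-1])
E
```

```text
clock: 2.7
ee_pos: [0.6073, -0.2421, 0.0083]
eef_rot: [1.525, 2.746, -0.0]
wrist_force: [-0.3, -0.7, 0.2]
gripper_width: 0.0463
finger_force: 0.0
row [ 0.5 -2.4  1.3] -0.0 | now [ 607.3 -242.1    8.3] yaw 121.9 tilt [ 0.001 -0.   ] F [-0.3 -0.7  0.2] t 2.7
```

View pics/w1.png

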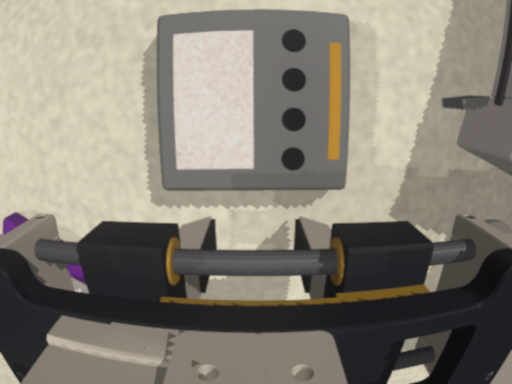

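```bash
cat >> h.py <<'E'
MO=np.array([666.5,-42.5]);YR=15.
def rw(a,l): c,s=np.cos(np.radians(YR)),np.sin(np.radians(YR));return MO+[a*c-l*s,a*s+l*c]
E
python3 - <<'E'
from h import *
for f in np.linspace(16.9,0,11):
    t=np.radians(f);p=rw(209.8-359*np.cos(t)+57*np.sin(t),-359*np.sin(t)-57*np.cos(t))
    go(*p,7,105+f)
E
```

```text
row [20.6 -2.9  2.1] 0.0 | now [ 607.8 -242.3    9.2] yaw 121.9 tilt [ 0.002 -0.001] F [-0.7  0.3  0.1] t 2.75
row [31.3 -4.4  2.1] 1.7 | now [ 607.8 -242.3    9.2] yaw 121.9 tilt [ 0.002 -0.001] F [-0.7  0.3  0.1] t 2.75
row [41.9 -5.6  2.1] 3.4 | now [ 607.8 -242.3    9.2] yaw 121.9 tilt [ 0.002 -0.001] F [-0.7  0.3  0.1] t 2.75
row [52.6 -6.5  2.1] 5.1 | now [ 607.8 -242.3    9.2] yaw 121.9 tilt [ 0.002 -0.001] F [-0.7  0.3  0.1] t 2.75
row [63.3 -7.1  2.1] 6.8 | now [ 607.8 -242.3    9.2] yaw 121.9 tilt [ 0.002 -0.001] F [-0.7  0.3  0.1] t 2.75
row [74.  -7.3  2. ] 8.5 | now [ 607.8 -242.3    9.2] yaw 121.9 tilt [ 0.002 -0.001] F [-0.7  0.3  0.1] t 2.75
row [84.7 -7.3  2. ] 10.1 | now [ 607.8 -242.3    9.2] yaw 121.9 tilt [ 0.002 -0.001] F [-0.7  0.3  0.1] t 2.75
row [95.5 -6.9  2. ] 11.8 | now [ 607.8 -242.3    9.2] yaw 121.9 tilt [ 0.002 -0.001] F [-0.7  0.3  0.1] t 2.75
row [106.2  -6.2   2. ] 13.5 | now [ 607.8 -242.3    9.2] yaw 121.9 tilt [ 0.002 -0.001] F [-0.7  0.3  0.1] t 2.75
row [116.8  -5.2   2. ] 15.2 | now [ 607.8 -242.3    9.2] yaw 121.9 tilt [ 0.002 -0.001] F [-0.7  0.3  0.1] t 2.75
row [127.5  -3.9   2. ] 16.9 | now [ 607.8 -242.3    9.2] yaw 121.9 tilt [ 0.002 -0.001] F [-0.7  0.3  0.1] t 2.75
```

```bash
python3 -m pendant '[[[6,-2,1,0],[12,-3,1,0],[16,-3,1,0],[18,-3,1,0],[20.5,-3,1,0],[23,-3.3,1,0.4],[26,-3.7,1,0.9],[31.5,-4.4,1,1.7],[36.5,-5,1,2.5],[42,-5.6,1,3.4],[47,-6.1,1,4.2],[52.5,-6.5,1,5.1],[58,-6.8,1,5.9],[63.5,-7.1,1,6.8],[68.5,-7.2,1,7.6],[74,-7.3,1,8.5],[79.5,-7.3,1,9.3],[85,-7.3,1,10.1]]]'
python3 - <<'E'
from h import *
go(0,0,7,105)
p,d=r.grab_frame("top");np.savez("top1.npz",p=p,d=d)
p,d=r.grab_frame("wrist");cv2.imwrite("pics/w2.png",p[...,::-1])
p=np.load("top1.npz")["p"];cv2.imwrite("pics/t1.png",p[...,::-1])
E
```

```text
clock: 4.55
ee_pos: [0.5554, -0.173, 0.0067]
eef_rot: [-1.763, -2.6, -0.0]
wrist_force: [1.5, -1.8, 1.3]
gripper_width: 0.0459
finger_force: 1.1
row [ 3.664e+02 -4.519e+02 -2.000e-01] 6.7 | now [ 555.4 -173.     6.7] yaw 111.74 tilt [-0.  0.] F [ 1.5 -1.8  1.3] t 4.55
```

View pics/w2.png

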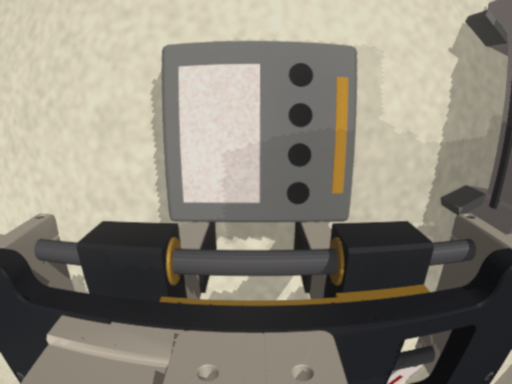

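Run:
```python
from h import *
for f in (5,3.3,1.7,0):
    t=np.radians(f);p=rw(209.8-359*np.cos(t)+57*np.sin(t),-359*np.sin(t)-57*np.cos(t))
    go(*p,7,105+f)
```

```text
row [ 8.4 -0.7 -0.5] 1.8 | now [ 555.  -172.1    6.4] yaw 111.81 tilt [-0.001  0.001] F [-0.3  0.2  0.6] t 4.65
row [19.1 -1.9 -0.5] 3.5 | now [ 555.  -172.1    6.4] yaw 111.81 tilt [-0.001  0.001] F [-0.3  0.2  0.6] t 4.65
row [29.2 -2.7 -0.5] 5.1 | now [ 555.  -172.1    6.4] yaw 111.81 tilt [-0.001  0.001] F [-0.3  0.2  0.6] t 4.65
row [40.  -3.3 -0.5] 6.8 | now [ 555.  -172.1    6.4] yaw 111.81 tilt [-0.001  0.001] F [-0.3  0.2  0.6] t 4.65
```

```bash
python3 -m pendant '[[[4,-0.3,0,0.9],[8.5,-0.7,0,1.8],[14,-1.3,0,2.6],[19,-1.9,0,3.5],[24,-2.3,0,4.3],[29,-2.7,0,5.1],[34.5,-3,0,6],[38,-3.2,0,6.5],[40,-3.3,0,6.8],[40,-3.3,0,6.8],[30,0,0,6.8],[10,5,0,6.8],[-15,10,0,6.8],[-45,10,-30,6.8],[-80,10,-60,6.8],[-120,10,-60,6.8],[-120,10,-60,6.8]]]'
python3 - <<'E'
from h import *
go(0,0,7,105)
for n in("top","side"):
    p,d=r.grab_frame(n);np.savez(n+"0.npz",p=p,d=d);cv2.imwrite(f"pics/{n}2.png",p[...,::-1])
E
python3 m.py
```

```text
clock: 6.35
ee_pos: [0.6107, -0.2894, 0.0687]
eef_rot: [1.915, 2.482, -0.004]
wrist_force: [0.2, -0.4, 0.5]
gripper_width: 0.0459
finger_force: 0.0
row [ 435.2 -517.5   57.7] -0.3 | now [ 610.7 -289.4   68.7] yaw 104.69 tilt [ 0.004 -0.006] F [ 0.2 -0.4  0.5] t 6.35
top table -0.00033247009846104625 0.0021220132174581074
low [314. 130.] 547 [ 775.9 -170.9] [60.5 62.6] 86.47 z 0.0216
low [189. 138.] 528 [764.6 130. ] [61.3 60.8] 89.73 z 0.0217
low [279. 235.] 1685 [523.4 -78.4] [100.   94.9] 14.93 z 0.0177
low [234. 247.] 564 [501.4  28.3] [61.7 61.1] 88.1 z 0.0221
deck [255. 151.] 3505 [720.2 -27.9] [113.2 170.5] 14.73 z 0.0544
tall [241.  98.] 3278 [815.3  -2.5] [ 90.8 170. ] 15.14 z 0.1543
tall [364. 182.] 221 [ 625.  -252.6] [90.6 14.4] 14.61 z 0.1521
tall [375. 170.] 114 [ 652.4 -272.9] [20.3 37.9] 55.94 z 0.158
side table -0.0009700818225486518 0.0021404955675510115
low [270. 157.] 250 [760.2 126.9] [60.3 57.8] 57.0 z 0.0212
low [207. 216.] 374 [498.8  24.3] [59.5 60.7] 65.1 z 0.0212
low [234. 242.] 1313 [522.3 -81.8] [100.5  94.3] 14.97 z 0.0169
deck [286. 188.] 1901 [720. -31.] [116.2 169.8] 15.44 z 0.0537
tall [333. 269.] 359 [ 624.8 -312.4] [133.7  13.9] 14.73 z 0.1539
```

View pics/top2.png

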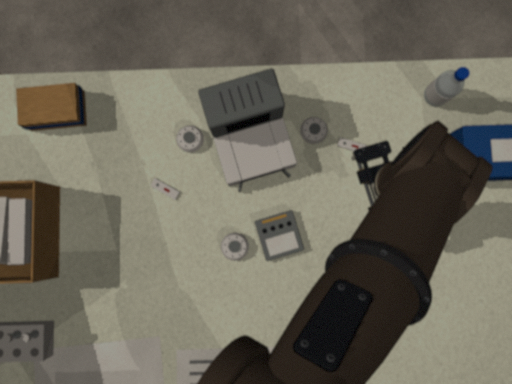

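The cartridge is now square to the slot at about (280,235), yaw 15.0°. It is 148 mm before the mouth and about 2 mm off to +y, and the bystanders have not moved. Next I go behind it.

Run:
```python
from h import *
go(*rw(-228,2),69,15);go(*rw(-228,2),7,15)
```

```text
row [ 219.4 -111.1   -2.5] 89.9 | now [ 609.4 -283.1   66.6] yaw 104.88 tilt [-0.    -0.001] F [-0.7  1.  -0.4] t 6.45
row [ 219.5 -111.1   59.5] 89.9 | now [ 609.4 -283.1   66.6] yaw 104.88 tilt [-0.    -0.001] F [-0.7  1.  -0.4] t 6.45
```

```bash
python3 -m pendant '[[[219,-111,-2,90],[219,-111,-2,90],[219,-111,-2,90],[219,-111,-2,90],[219,-111,-2,90],[219,-111,-2,90],[219,-111,-2,90],[219,-111,-2,90],[219,-111,-2,90],[219,-111,-2,90],[219,-111,-2,90],[219,-111,-2,90],[219,-111,-2,90],[219,-111,25,90],[219,-111,45,90],[219,-111,56,90],[219,-111,59,90],[219,-111,59,90]]]'
python3 - <<'E'
from h import *
p,d=r.grab_frame("wrist");cv2.imwrite("pics/w3.png",p[...,::-1])
go(*rw(-208,2),7,15);go(*rw(-110,0),7,15)
E
```

```text
clock: 8.25
ee_pos: [0.4456, -0.0985, 0.0078]
eef_rot: [-3.114, -0.411, 0.0]
wrist_force: [0.4, -0.2, 0.5]
gripper_width: 0.0462
finger_force: 0.0
row [19.6  1.   1.2] 0.0 | now [445.9 -98.5   8.2] yaw 15.02 tilt [0. 0.] F [-0.3 -0.8  0.7] t 8.3
row [117.6   3.    1.2] 0.0 | now [445.9 -98.5   8.2] yaw 15.02 tilt [0. 0.] F [-0.3 -0.8  0.7] t 8.3
```

View pics/w3.png

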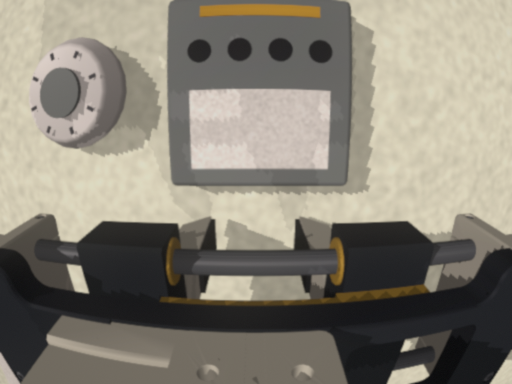

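```bash
python3 -m pendant '[[[6,0,0,0],[11,0,0,0],[15,0,0,0],[17,0,0,0],[19,0,0,0],[21,0,0,0],[25,0,0,0],[30,0.2,0,0],[35,0.4,0,0],[40,0.6,0,0],[46,0.8,0,0],[52,1.1,0,0],[58,1.4,0,0],[64,1.6,0,0],[70,1.8,0,0],[76,2,0,0],[80,2,0,0],[82,2,0,0],[82,2,0,0]]]'
python3 - <<'E'
from h import *
go(*rw(-110,0),7,15)
for n in("top","side"):
    p,d=r.grab_frame(n);np.savez(n+"0.npz",p=p,d=d)
    if n=="top": cv2.imwrite("pics/top3.png",cv2.resize(p[100:300,160:360,::-1],(600,600),interpolation=2))
p,d=r.grab_frame("wrist");cv2.imwrite("pics/w4.png",p[...,::-1])
E
python3 m.py
```

```text
clock: 10.2
ee_pos: [0.5258, -0.0791, 0.0078]
eef_rot: [3.115, 0.41, 0.001]
wrist_force: [-0.3, -0.4, 0.8]
gripper_width: 0.0465
finger_force: 0.0
row [35.4  1.1  0.8] 0.0 | now [525.8 -79.1   7.8] yaw 15.01 tilt [ 0. -0.] F [-0.3 -0.4  0.8] t 10.2
top table -0.0003837637408510286 0.0021075789059850497
low [314. 130.] 534 [ 776.  -170.9] [60.5 62.9] 89.69 z 0.0218
low [189. 138.] 543 [763.3 130. ] [61.5 62.4] 88.7 z 0.0218
low [265. 198.] 560 [608.2 -57.9] [50.5 94.7] 15.04 z 0.0176
deck [255. 151.] 3501 [720.3 -27.8] [113.2 169.9] 15.13 z 0.0545
tall [241.  98.] 3302 [815.2  -2.5] [ 90.4 169.9] 15.01 z 0.1543
side table -0.0009807426353038995 0.0021723745990023793
low [270. 157.] 250 [760.5 127.3] [60.8 57.8] 57.18 z 0.0212
low [261. 218.] 300 [615.5 -58.7] [32.5 96. ] 15.38 z 0.0168
low [201. 220.] 105 [478.3  18.4] [22.9 42.9] 38.22 z 0.02
low [295. 221.] 83 [ 689.7 -113.8] [24.3 50.5] 56.66 z 0.021
low [337. 226.] 398 [ 772.5 -176.6] [57.  61.4] 52.54 z 0.0212
deck [291. 189.] 2250 [730.4 -28.4] [137.2 170.7] 15.17 z 0.0537
tall [317. 144.] 1597 [813.7  -5.8] [ 91.7 171.1] 15.17 z 0.1537
```

View pics/w4.png

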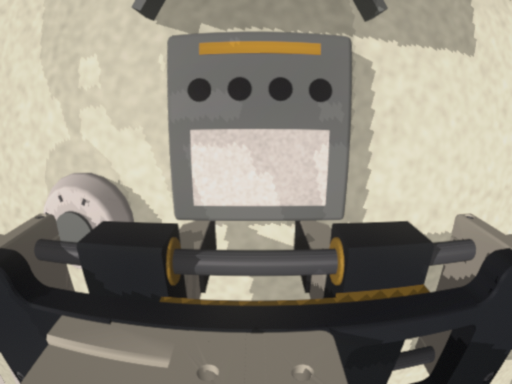

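```bash
python3 -m pendant '[[[3,0,0,0],[7,0,0,0],[11,0,0,0],[15,0,0,0],[19,0,0,0],[23,0,0,0],[26,0,0,0],[28,0,0,0]]]'; python3 -c "
from h import *
go(*rw(-60,1),7,15)"
```

```text
clock: 11.15
ee_pos: [0.5528, -0.0718, 0.0077]
eef_rot: [3.115, 0.41, 0.0]
wrist_force: [-3.2, -0.7, 2.3]
gripper_width: 0.0461
finger_force: 1.7
row [57.4  0.2  0.7] 0.0 | now [552.8 -71.8   7.7] yaw 15.01 tilt [ 0. -0.] F [-3.2 -0.7  2.3] t 11.15
```

```bash
python3 -m pendant '[[[2,0,0,0],[4,0,0,0],[6,0,0,0],[8,0,0,0]]]'
```

```text
clock: 11.55
ee_pos: [0.5604, -0.0697, 0.0077]
eef_rot: [-3.115, -0.41, -0.0]
wrist_force: [-2.8, -0.3, 1.4]
gripper_width: 0.0459
finger_force: 1.2
```

```bash
python3 -m pendant '[[[1.5,0,0,0],[3,0,0,0],[4.5,0,0,0],[6,0,0,0]]]'
```

```text
clock: 11.95
ee_pos: [0.5661, -0.0682, 0.0077]
eef_rot: [-3.115, -0.41, -0.0]
wrist_force: [-2.1, -0.4, 1.3]
gripper_width: 0.0456
finger_force: 1.1
```

```bash
python3 -m pendant '[[[2,0,0,0],[4,0,0,0],[6,0,0,0],[8,0,0,0],[10,0,0,0]]]'
```

```text
clock: 12.45
ee_pos: [0.5758, -0.0656, 0.0077]
eef_rot: [-3.115, -0.41, -0.0]
wrist_force: [-2.0, -1.0, 2.6]
gripper_width: 0.0457
finger_force: 1.1
```

```bash
python3 -m pendant '[[[2,0,0,0],[4,0,0,0],[6,0,0,0],[8,0,0,0],[10,0,0,0],[12,0,0,0]]]'
python3 - <<'E'
from h import *
go(*rw(-60,1),7,15)
for n in("top","side"):
    p,d=r.grab_frame(n);np.savez(n+"0.npz",p=p,d=d)
p,d=r.grab_frame("wrist");cv2.imwrite("pics/w5.png",p[...,::-1])
E
python3 m.py
```

```text
clock: 13.05
ee_pos: [0.5874, -0.0625, 0.0077]
eef_rot: [-3.115, -0.41, 0.0]
wrist_force: [-1.3, -0.9, 1.8]
gripper_width: 0.0458
finger_force: 1.2
row [21.6  0.2  0.7] -0.0 | now [587.4 -62.5   7.7] yaw 15.0 tilt [-0.  0.] F [-1.3 -0.9  1.8] t 13.05
top table -0.0003921138811889824 0.0021034074116492193
low [314. 130.] 538 [ 776.1 -170.9] [60.9 63.3] 86.67 z 0.0217
low [189. 138.] 542 [763.4 131.4] [63.8 61.8] 89.01 z 0.0217
deck [252. 148.] 2876 [719.9 -28. ] [113.  170.2] 14.78 z 0.0545
tall [241.  98.] 3285 [815.6  -2.2] [ 90.7 169.8] 15.11 z 0.1543
side table -0.0009766915660974762 0.0021505167819082906
low [275. 158.] 97 [774.8 115.9] [53.4 21.8] 57.08 z 0.0212
low [207. 216.] 372 [498.7  23.4] [60.3 58. ] 22.34 z 0.0213
low [337. 225.] 388 [ 772.4 -177. ] [57.  60.7] 57.86 z 0.0212
deck [294. 190.] 1994 [734.5 -27.7] [145.  169.4] 15.48 z 0.0537
tall [317. 144.] 1601 [813.9  -6. ] [ 92.7 170. ] 14.89 z 0.1536
```

View pics/w5.png

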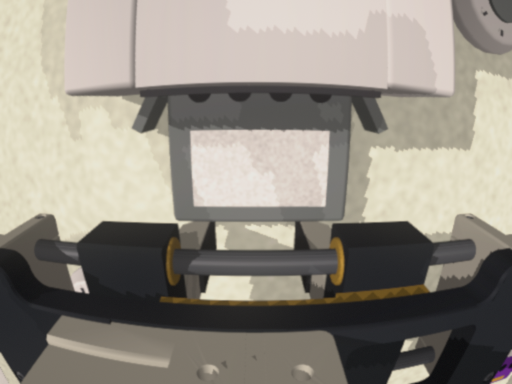

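```bash
python3 -m pendant '[[[2,0,0,0],[4,0,0,0],[6,0,0,0],[8,0,0,0],[10,0,0,0],[12,0,0,0],[14,0,0,0],[15,0,0,0]]]'
```

```text
clock: 14.0
ee_pos: [0.602, -0.0586, 0.0077]
eef_rot: [3.115, 0.41, 0.0]
wrist_force: [-2.8, -0.6, 2.6]
gripper_width: 0.046
finger_force: 1.4
```

```bash
cat > ok.py <<'E'
from h import *
import sys
s=r.get_state();u=np.array([np.cos(np.radians(15)),np.sin(np.radians(15))])
f=-(s["wrist_force"][:2]@u);print("push",round(f,2),"a",round((s["ee_pos"][:2]*1000-MO)@u,2),s["clock"]);sys.exit(f>4.5)
E
C="python3 ok.py"
python3 -m pendant '[[[1,0,0,0],[2,0,0,0]]]' >/dev/null; $C && python3 -m pendant '[[[1,0,0,0],[2,0,0,0]]]' >/dev/null; $C && python3 -m pendant '[[[1,0,0,0],[2,0,0,0]]]' >/dev/null; $C
```

```text
push 3.11 a -64.74 14.2
push 3.11 a -64.74 14.2
push 3.11 a -64.74 14.2False
False
False
```

```bash
sed -i 's/sys.exit(f>4.5)/sys.exit(int(f>5))/' ok.py
C="python3 ok.py"
python3 -m pendant '[[[1,0,0,0],[2,0,0,0]]]' >/dev/null && $C && python3 -m pendant '[[[1,0,0,0],[2,0,0,0]]]' >/dev/null && $C && python3 -m pendant '[[[1,0,0,0],[2,0,0,0]]]' >/dev/null && $C && python3 -m pendant '[[[1,0,0,0],[2,0,0,0]]]' >/dev/null && $C && python3 -m pendant '[[[1,0,0,0],[2,0,0,0]]]' >/dev/null && $C
```

```text
push 2.78 a -62.68 14.4
push 3.68 a -60.63 14.6
push 2.33 a -58.69 14.8
push 2.46 a -56.65 15.0
push 3.16 a -54.64 15.2
```

```bash
C="python3 ok.py"
python3 -m pendant '[[[1,0,0,0],[2,0,0,0]]]' >/dev/null && $C && python3 -m pendant '[[[1,0,0,0],[2,0,0,0]]]' >/dev/null && $C && python3 -m pendant '[[[1,0,0,0],[2,0,0,0]]]' >/dev/null && $C && python3 -m pendant '[[[1,0,0,0],[2,0,0,0]]]' >/dev/null && $C && python3 -m pendant '[[[1,0,0,0],[2,0,0,0]]]' >/dev/null && $C
```

```text
push 1.86 a -52.66 15.4
push 3.24 a -50.65 15.6
push 2.73 a -48.67 15.8
push 2.7 a -46.68 16.0
push 2.69 a -44.67 16.2
```

```bash
C="python3 ok.py"
python3 -m pendant '[[[1,0,0,0],[2,0,0,0]]]' >/dev/null && $C && python3 -m pendant '[[[1,0,0,0],[2,0,0,0]]]' >/dev/null && $C && python3 -m pendant '[[[1,0,0,0],[2,0,0,0]]]' >/dev/null && $C && python3 -m pendant '[[[1,0,0,0],[2,0,0,0]]]' >/dev/null && $C && python3 -m pendant '[[[1,0,0,0],[2,0,0,0]]]' >/dev/null && $C
```

```text
push 3.84 a -42.65 16.4
push 4.29 a -40.72 16.6
push 3.64 a -38.71 16.8
push 9.5 a -37.52 17.0
```

```bash
python3 -m pendant '[[[0,0,0,0],[0,0,0,0]]]' >/dev/null; python3 ok.py; python3 -m pendant '[[[0.2,0,0,0],[0.2,0,0,0]]]'; python3 ok.py
```

```text
push 6.55 a -37.56 17.2
clock: 17.4
ee_pos: [0.6299, -0.0511, 0.0077]
eef_rot: [-3.114, -0.409, 0.003]
wrist_force: [-7.6, -0.4, 5.8]
gripper_width: 0.0459
finger_force: 3.6
push 7.41 a -37.57 17.4
```

It has come up against something solid: the force rises with no motion, after the small pin force over the last 5–6 mm. I'll back off and check.

```bash
python3 -m pendant '[[[-1,0,0,0],[-4,0,0,0],[-10,0,0,0],[-25,0,0,0],[-45,0,0,0],[-70,0,-30,0],[-90,0,-80,0],[-90,0,-120,0],[-90,0,-120,0],[-90,0,-120,0]]]'
python3 - <<'E'
from h import *
for n in("top","side"):
    p,d=r.grab_frame(n);np.savez(n+"0.npz",p=p,d=d)
p,d=r.grab_frame("wrist");q=np.load("top0.npz")["p"];q2=np.load("side0.npz")["p"]
c=lambda a:cv2.resize(a[...,::-1],(400,300),interpolation=cv2.INTER_AREA)
cv2.imwrite("pics/f.png",np.vstack([np.hstack([c(q[90:270,150:390]),c(q2[120:300,180:420])]),np.hstack([c(p),c(q)])]))
E
python3 m.py
```

```text
clock: 18.4
ee_pos: [0.5446, -0.0737, 0.1285]
eef_rot: [-3.114, -0.411, -0.004]
wrist_force: [-0.8, 0.1, 0.1]
gripper_width: 0.046
finger_force: 0.0
top table -0.0003661305985072083 0.002117944737685298
low [314. 130.] 543 [ 776.1 -171.1] [60.9 62.5] 87.71 z 0.0215
low [189. 138.] 525 [764.4 130.8] [60.8 59.4] 0.96 z 0.0219
low [256. 183.] 251 [648.6 -32.6] [26.  66.9] 15.33 z 0.0178
deck [255. 151.] 3508 [720.1 -28. ] [112.7 170.2] 15.03 z 0.0544
tall [241.  99.] 3300 [815.8  -2.2] [ 91.2 170.1] 15.19 z 0.1543
side table -0.000972659651634733 0.002163625799192831
low [270. 157.] 241 [761.3 125.8] [59.1 58.3] 34.59 z 0.0213
low [207. 216.] 378 [498.5  23.6] [59.3 59. ] 24.48 z 0.0212
low [281. 216.] 266 [664.5 -86.7] [32.4 91.1] 17.42 z 0.0171
low [337. 225.] 396 [ 772.1 -176.5] [57.  61.4] 53.2 z 0.0212
deck [295. 189.] 1890 [723.6 -30.6] [123.7 169.9] 15.79 z 0.0538
tall [317. 144.] 1587 [814.1  -6.5] [ 90.7 168.2] 15.02 z 0.1537
```

View pics/f.png

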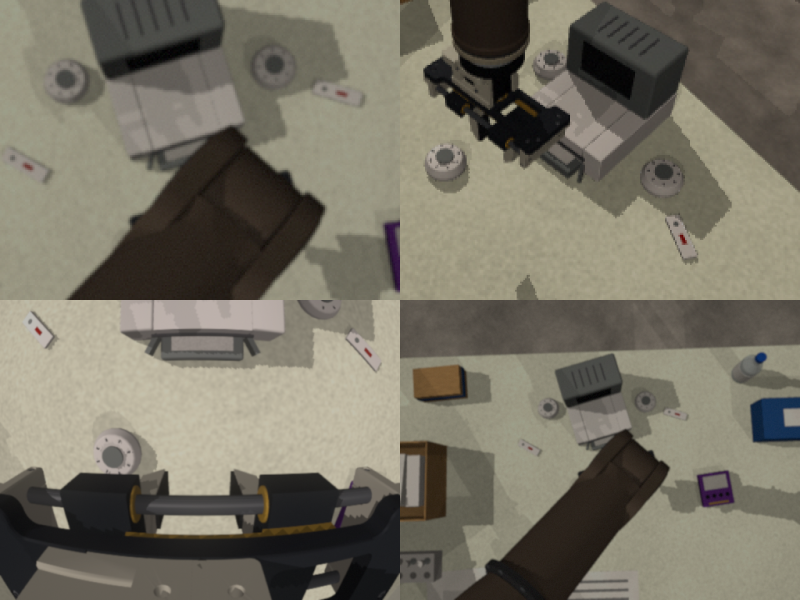

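The cartridge sits squarely in the slot (wrist view, bottom left, about (203,347)), sticking out about 28 mm. The timers and strips are where they were, and the robot is clear of everything.

```bash
python3 -c "
from rig import r
print(r.hand_in())"
```

```text
the job is handed in; nothing more can be done
None
```

I slid the cartridge brass strip first into the reader until it met a hard stop at about 72 mm depth, left it there and handed the job in; the highest push I read was 9.5 N, it took about 18 s, and the timers and strips were not moved.

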